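# Feed one turning blank to the lathe

### The job

Order one turning blank from the feeder: on the grey key box press the white key, then the blue, then the green, each fully down and one at a time, without pressing the red stop key. Then pull the feeder's sprung slide by its crossbar all the way out to its stop, just once, so that only the lowest blank drops and rolls into the tray at the back, and ease the slide back fully home without letting it snap. Do not touch the blanks, and leave the other things on the bench where they are.

Things in the scene. Friction and masses are not known exactly. Their poses are not given: they have to be found in the camera images.
- feeder: Plywood blank feeder fixed to the bench, 300 mm long in its x, 184 mm wide, 115 mm high, with a blue-walled open hopper (180 mm high) holding three blanks one above another. Origin on the bench under the hopper's middle; x points away from the crossbar, y along the blanks. Front face at x = -120 mm. At the back (x = 105 to 172 mm) the chute ends in an open tray with a yellow lip.
- slide (a joint): Pull-out of the aluminium sprung slide along the feeder's -x, in m: 0 = home, 0.078 = at its stop. The spring pulls it home with 3 N (home) to 10 N (stop); let go, it snaps back. Its pocket carries the lowest blank, which drops into the chute over the last 20 mm of the pull; when it is home again the next blank sinks into the pocket.
- slide_bar (a point): Middle of the slide's steel crossbar (moves with it): level, 16 mm thick, 140 mm long along the feeder's y, a 24 mm black ball at each end, 100 mm above the bench, at home 172 mm in front of the feeder's origin. The 44 mm gap between bar and feeder front is open from above, crossed only by the 12 mm pull rod in its middle: fingers can go down behind the bar beside the rod.
- key_box: Grey flat box 150 x 150 x 30 mm fixed to the bench, origin at the centre of its underside, carrying four round keys in a square of 68 mm pitch, in any order.
- key_white (a joint): Travel of the white key, in m: 0 = up, 0.006 = fully down (5 N); it springs back.
- key_white_top (a point): Centre of the top of the white key: a round cap of 32 mm diameter standing 10 mm out of its black collar of 48 mm, 52 mm above the bench; pressed straight down.
- key_blue (a joint): Travel of the blue key, in m: 0 = up, 0.006 = fully down (5 N); it springs back.
- key_blue_top (a point): Centre of the top of the blue key: a round cap of 32 mm diameter standing 10 mm out of its black collar of 48 mm, 52 mm above the bench; pressed straight down.
- key_green (a joint): Travel of the green key, in m: 0 = up, 0.006 = fully down (5 N); it springs back.
- key_green_top (a point): Centre of the top of the green key: a round cap of 32 mm diameter standing 10 mm out of its black collar of 48 mm, 52 mm above the bench; pressed straight down.
- key_red (a joint): Travel of the red key, in m: 0 = up, 0.006 = fully down (5 N); it springs back. The stop key: not to be pressed.
- key_red_top (a point): Centre of the top of the red key: a round cap of 32 mm diameter standing 10 mm out of its black collar of 48 mm, 52 mm above the bench; pressed straight down.
- blank_1: Pale wooden cylinder 30 mm thick, 150 mm long, at the start the lowest of three (the one to feed) in the hopper; origin at its centre, its y along its length.
- blank_2: Medium brown wooden cylinder 30 mm thick, 150 mm long, at the start the middle in the hopper; origin at its centre, its y along its length.
- blank_3: Dark brown wooden cylinder 30 mm thick, 150 mm long, at the start the topmost in the hopper; origin at its centre, its y along its length.
- mug: Bystander, loose, to be left alone. Blue mug with a handle, 95 mm high, 80 mm wide, origin under its centre.
- wax_tin: Bystander, loose, to be left alone. Round tin, 55 mm high, 72 mm wide, origin under its centre.
- oil_bottle: Bystander, loose, to be left alone. Yellow bottle, 170 mm high, 56 mm wide, origin under its centre.
- caliper: Bystander, loose, to be left alone. Steel caliper lying flat, 200 mm long in its x, 14 mm high, origin on the bench at the middle of its beam.
- chuck_key: Bystander, loose, to be left alone. Steel T-shaped chuck key lying flat, 115 mm long in its x, 90 mm bar, 18 mm high.
- sanding_block: Bystander, loose, to be left alone. Cork sanding block, 110 x 65 x 35 mm, origin under its centre.
Mind the look-alikes: they are no part of the job. Several things have the shape of the blank_3; the one meant has the colours described above.

How it is judged:
On the way, in this order (a step that is already met when the one before it is completed fails the run):
1. the white key is pressed down (value of joint key_white above 0.0045 m), for 0.05 s.
2. the blue key is pressed down (value of joint key_blue above 0.0045 m), for 0.05 s.
3. the green key is pressed down (value of joint key_green above 0.0045 m), for 0.05 s.
4. the slide is pulled out to its stop (more than 73 of 78 mm) (value of joint slide above 0.073 m), for 0.2 s.
At the end, for the whole second after the job is handed in: The slide is home (within 4 mm), the lowest blank lies at rest in the tray at the back of the feeder (its centre 110 to 180 mm behind the feeder's origin, within 40 mm of the middle line, lower than 60 mm), the other two blanks rest in the hopper, and the keys are up (value of joint slide below 0.004 m and x of blank_1 in the frame of feeder between 0.11 and 0.18 m and y of blank_1 in the frame of feeder between -0.04 and 0.04 m and z of blank_1 in the frame of feeder below 0.06 m and x of blank_2 in the frame of feeder between -0.025 and 0.025 m and z of blank_2 in the frame of feeder between 0.09 and 0.2 m and x of blank_3 in the frame of feeder between -0.025 and 0.025 m and z of blank_3 in the frame of feeder between 0.09 and 0.2 m and linear speed of each of blank_1, blank_2, blank_3 below 0.03 m/s and value of joint each of key_white, key_blue, key_green below 0.002 m); the robot touches nothing.
It fails at once if the red stop key is pressed (more than 2 mm) (value of joint key_red above 0.002 m).
It fails at once if two keys are pressed at once (each more than 3 mm) (value of joint each of key_white, key_blue above 0.003 m or value of joint each of key_white, key_green above 0.003 m or value of joint each of key_blue, key_green above 0.003 m).
It fails at once if the slide snaps back (faster than 0.5 m/s) (velocity of joint slide below -0.5 m/s).
It fails at once if the robot touches a blank (more than 0.5 N) (contact force between any of the fingers, the arm and blank_1 above 0.5 N or contact force between any of the fingers, the arm and blank_2 above 0.5 N or contact force between any of the fingers, the arm and blank_3 above 0.5 N).
It fails at once if another thing on the bench is moved by more than 30 mm (distance of any of mug, wax_tin, oil_bottle, caliper, chuck_key, sanding_block from where it was at the start of the episode above 0.03 m).
It also fails if it takes over 51 s, if anything falls off the work surface, if the arm or the gripper's body presses on something with over 40 N, if the wrist force passes 120 N, or if a joint passes its speed limit or range.

### The arm

A 6-joint arm with a two-finger parallel gripper is mounted at the origin on the work surface. World frame = base frame: x ahead of the robot, y to its left, z up, the work surface at z = 0. Lengths are in m, angles in rad, forces in N, time in s.
With the tool pointing down it reaches from about 0.275 to 0.825 m from the base axis. Payload 4.9 kg.
Tool frame: the origin (TCP) lies at the very end of the fingers, on their centre line; the grasp point (between the pads) lies env.tcp_to_grasp behind it (env.tcp_to_grasp is the distance from the TCP to the grasp point, in m); z points along the fingers, y is the line along which they close (so a half turn about z gives the same grasp; the last joint's range is limited). The gripper opens to 85 mm and grips with 20 to 120 N. Pads are 22 mm wide; open, the fingers measure 114 mm over their backs; the gripper's body (76 mm by 85 mm) begins 54 mm behind the grasp point. The pads swing forward as they close: fully open they stand 13 mm farther back than shut.
Start: joints at [-1.349, 0.326, -0.193, 1.052, 0, 1.437], TCP at [0.192, -0.516, 0.231] pointing down, gripper open.
Joint ranges: [-2.65, 2.65], [-0.97, 1.79], [-1.3, 1.35], [-1.93, 2.1], [-1.47, 1.37], [-3.14, 3.14]. Speed limits (rad/s): [2.57, 2.57, 3.14, 3.14, 3.14, 3.14].

### API

Orientations are given as a rotation vector (axis times angle).
In Python, from bench import readout, camera, calibration, env gives the robot as it stands.
- The arm moves only by the tool step_arm, never from a script. Its argument "moves" is a list of rows, each a list of 5 numbers: the closure, from -1 (fully open) to 1 (shut), then the shift along the tool's x, y, z scaled (see below), then the turn about the tool's z scaled (see below). In form: [[hand, x, y, z, yaw], ...]. A call has 1 to 8 rows; each row is the pose to reach, as a shift and turn from the pose commanded when the call began, along the tool's axes at that moment; what a row does not reach only later rows make up. The controller multiplies each number of a shift by 1000 mm and each number of a turn by pi/2 rad. A row lasts 1/8 s, in which the tool goes at most 62.5 mm and 10.7 degrees, less where a joint would pass 70% of its speed; a pose out of reach is approached as far as the arm can. A call with a number of a shift or a turn outside -1 to 1 is refused whole. A call with a gripper value outside its range is refused whole. The fingers move at their own pace and stop on an object; "force" is the grip in N (left out, the last holds). Time passes only in rows, so rows that repeat a pose let the fingers close. It gives the time, the measured TCP pose, the force, the opening and the grip force at its end, in the units of the state.
- readout.sense(): the state, without advancing time (a new reading comes with each control period).
- camera(name): name is "scene" or "top" or "wrist"; returns the picture (400x640x3 uint8, red, green, blue); there is no depth.
- calibration(name): a dict with "mtx" (3x3 intrinsics, pixels), "position" and "attitude" of the camera in the world. Camera axes: x right, y up, looking along -z (the intrinsics and any distortion apply to the point x, -y, -z); pixel columns grow to the right and rows downward; lengths in m; the calibration is good to about 2 mm. A picture is of the moment at which its call begins: read the wrist's pose just before it. calibration takes no time and is no camera call; for the wrist camera it gives the pose at the moment of the call.
- env.hand_in(): hands the job in; it is judged then, once.
The state is a dict: "t": time; "joint_pos": joint angles; "qvel": joint speeds; "joint_efforts": joint torques, N m; "tool_pos": TCP position; "tcp_rot": TCP orientation; "force": force on the tool from outside, world axes, zero at the start; "wrist_torque": the same for the moment, N m; "grip_width": finger opening in m; "grasp_force": force on a finger pad.
Only numpy, scipy, OpenCV 4.12 (cv2) and the standard library are available. Lean on these libraries where they do the work, as an engineer would, in place of code of your own. Each camera call takes 0.05 s, during which the arm holds its last target. There are 200 camera calls.

## Working session

There is one attempt and no reset: what is moved stays moved. The work goes in short steps, Python scripts to look and compute and a tool call to move; the robot and the scene stay as the last step left them, time stands still between calls to the robot, and variables do not carry over. Pictures are saved under pics/ and viewed, at most 10 in all, crops included, and the job is handed in when it is done.

Besides the shell and the picture viewer there is one more tool, called in YAML: its name, and indented under it one key for each argument. step_arm: Moves the arm, as the interface text tells. Its arguments: {"type":"object","properties":{"moves":{"type":"array"},"force":{"type":"number"}},"required":["moves"]}

```bash
mkdir -p pics; cat > h.py <<'E'
import numpy as np, cv2
from scipy.spatial.transform import Rotation as R
from bench import readout, camera, calibration, env
def rot(c):
    a=np.array(c["attitude"],float)
    if a.shape==(3,3): return a
    return R.from_rotvec(a).as_matrix() if a.size==3 else R.from_quat(a).as_matrix()
def ray(c,uv):
    d=c.get("dist",c.get("distortion"))
    p=cv2.undistortPoints(np.array([[uv]],float),np.array(c["mtx"],float),None if d is None else np.array(d,float))[0,0]
    v=rot(c)@np.array([p[0],-p[1],-1]); return np.array(c["position"],float),v
def onz(c,uv,z):
    o,v=ray(c,uv); return o+v*(z-o[2])/v[2]
def proj(c,P):
    q=rot(c).T@(np.array(P)-np.array(c["position"])); q=q*[1,-1,-1]
    m=np.array(c["mtx"])@q; return m[:2]/m[2]
E
python3 - <<'E'
from h import *
for n in("scene","top"):
    cv2.imwrite(f"pics/{n}.png",camera(n)[:,:,::-1]); print(n,calibration(n))
print(readout.sense(),env.tcp_to_grasp)
E
```

```text
scene {'mtx': array([[475.6632182 ,   0.        , 312.96742454],
       [  0.        , 475.6632182 , 198.36638699],
       [  0.        ,   0.        ,   1.        ]]), 'position': array([ 1.26054272, -0.67051188,  1.13295057]), 'attitude': array([0.71904202, 0.33507386, 0.78351285])}
top {'mtx': array([[419.98618357,   0.        , 318.28634559],
       [  0.        , 419.98618357, 201.88512091],
       [  0.        ,   0.        ,   1.        ]]), 'position': array([ 0.39145105, -0.02614068,  1.50403318]), 'attitude': array([ 0.07669045, -0.05764969, -1.58190287])}
{'t': 0.1, 'joint_pos': array([-1.34918205e+00,  3.26882286e-01, -1.93480323e-01,  1.05198805e+00,
       -1.52474836e-05,  1.43661966e+00]), 'qvel': array([ 0.00056172, -0.00057505,  0.00352585, -0.00051416,  0.00023815,
       -0.00018816]), 'joint_efforts': array([ 6.20055434e-04, -4.44239080e+01,  2.63037014e+01,  7.89532060e-03,
       -1.03176371e-04,  1.24494557e-05]), 'tool_pos': array([ 0.19148661, -0.51504002,  0.23057466]), 'tcp_rot': array([-3.09048524e+00, -5.55657347e-01,  1.30570776e-04]), 'force': array([ 0.34963397, -0.66733042, -0.48831705]), 'wrist_torque': array([-0.01568545, -0.00847948, -0.02370299]), 'grasp_force': 0.0, 'grip_width': 0.08563505555331317} 0.0187
```

View pics/scene.png

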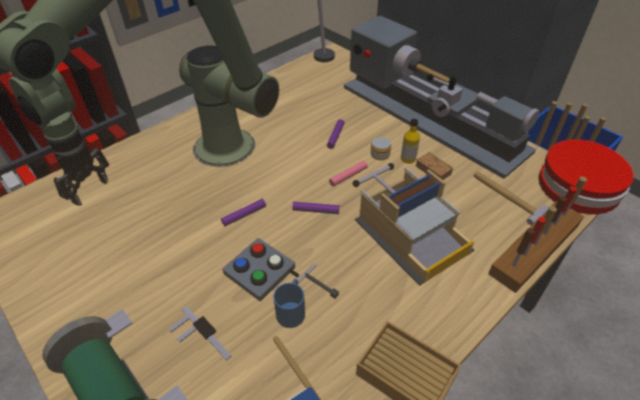

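View pics/top.png

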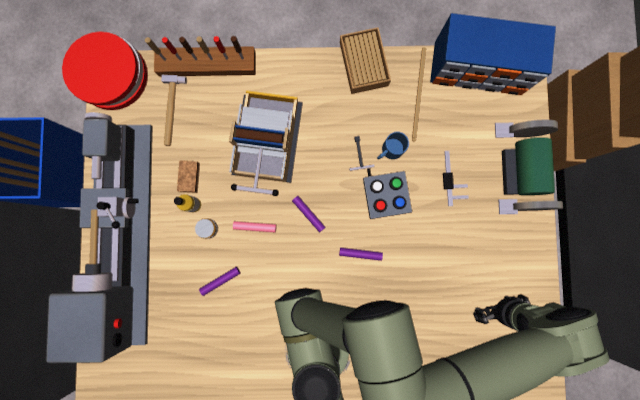

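The scene and top views agree. In the top view, the key box is at (387,195) with white (377,186), green (396,183), red (380,205) and blue (400,202). The feeder is at (263,135), with its bar balls at about (234,187) and (276,193). Candidates for the keys are those four caps plus the blue mug (395,145). The blank look-alikes are the purple and pink rods at (308,213), (360,254), (219,280) and (254,226). Next I'll measure with colour masks.

```bash
python3 - <<'E'
from h import *
im={n:camera(n) for n in("top","scene")}
c={n:calibration(n) for n in im}
guess={"top":dict(white=(377,186),green=(396,183),red=(380,205),blue=(400,202)),"scene":dict(white=(275,260),green=(259,276),red=(258,248),blue=(241,264))}
for n in im:
    hsv=cv2.cvtColor(im[n],cv2.COLOR_RGB2HSV); H,S,V=[hsv[...,i].astype(int) for i in range(3)]
    M=dict(white=(S<60)&(V>150),green=(S>100)&(V>50)&(abs(H-62)<18),red=(S>120)&(V>70)&((H<8)|(H>172)),blue=(S>100)&(V>70)&(abs(H-112)<14))
    for k,g in guess[n].items():
        m=M[k].astype(np.uint8); w=np.zeros_like(m); cv2.circle(w,g,11,1,-1); m&=w
        nn,l,st,ce=cv2.connectedComponentsWithStats(m)
        if nn<2: print(n,k,"none");continue
        i=1+np.argmax(st[1:,4]); p=ce[i]; print(n,k,p.round(1),st[i,4],onz(c[n],p,.050).round(4))
    dark=((V<50)).astype(np.uint8)
    if n=="top":
        w=np.zeros_like(dark); 
        for g in((234,187),(276,193)): cv2.circle(w,g,9,1,-1)
        nn,l,st,ce=cv2.connectedComponentsWithStats(dark&w)
        for i in range(1,nn):
            if st[i,4]>8: print("ball",ce[i].round(1),st[i,4],onz(c[n],ce[i],.1).round(4))
t=im["top"][80:220,210:430]; cv2.imwrite("pics/crop.png",cv2.resize(t,None,fx=3.6,fy=3.6,interpolation=cv2.INTER_CUBIC)[:,:,::-1])
E
```

```text
top white [376.9 185.8] 65 [ 0.5696 -0.2139  0.05  ]
top green [396.1 182.6] 78 [ 0.5799 -0.281   0.05  ]
top red [380.3 204.9] 76 [ 0.5027 -0.224   0.05  ]
top blue [399.5 201.9] 77 [ 0.5124 -0.2908  0.05  ]
ball [233.3 187. ] 22 [0.5659 0.2764 0.1   ]
ball [275.  192.5] 26 [0.5453 0.1355 0.1   ]
scene white [274.5 258.7] 66 [ 0.5711 -0.214   0.05  ]
scene green [257.9 275.2] 95 [ 0.5838 -0.2832  0.05  ]
scene red [257.4 248. ] 99 [ 0.5075 -0.2259  0.05  ]
scene blue [240.5 262.3] 94 [ 0.5155 -0.2921  0.05  ]
```

View pics/crop.png

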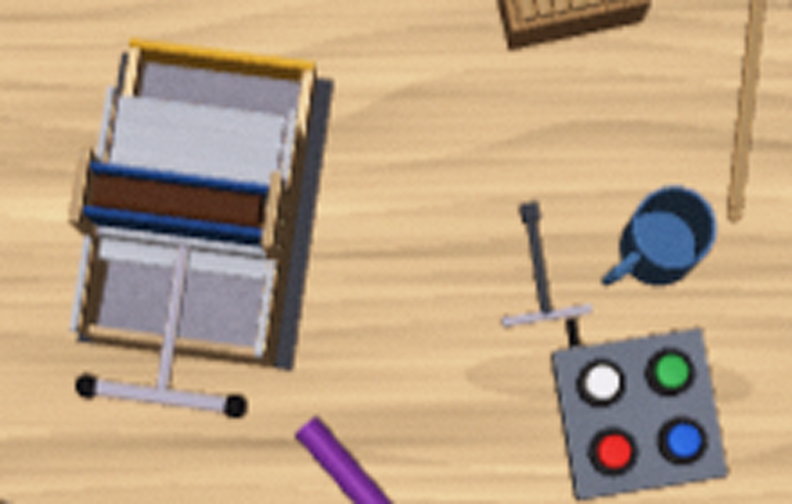

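The crop confirms the white, green, red and blue caps. The measured key spacing is 67.6–68 mm against 68 given, and the balls are 142 mm apart against 140. The rod in front of the feeder is only a look-alike.

```bash
cat >> h.py <<'E'
def go(*targets,yaw=None):
    s=readout.sense(); T=R.from_rotvec(s["tcp_rot"]); A=T.as_matrix()
    print("t",round(s["t"],2),"tcp",s["tool_pos"].round(4),"F",s["force"].round(1),"w",round(s["grip_width"],4),"x",A[:,0].round(3),"y",A[:,1].round(3))
    for p in targets: print(p,(A.T@(np.array(p)-s["tool_pos"])).round(4))
    if yaw is not None:
        y=A[:2,1]; f=np.array([np.cos(yaw),np.sin(yaw)]); a=np.arctan2(y[0]*f[1]-y[1]*f[0],y@f)
        a=(a+np.pi/2)%np.pi-np.pi/2
        print("turn about tool z",-a,"units",-a/(np.pi/2))
E
python3 -c "
from h import *
go((.570,-.214,.12),(.570,-.214,.07),yaw=np.arctan2(-.1447,.9895))"
```

```text
t 0.2 tcp [ 0.1915 -0.5152  0.2308] F [0.2 0.2 0.2] w 0.0857 x [0.937 0.348 0.   ] y [ 0.348 -0.937 -0.001]
(0.57, -0.214, 0.12) [ 0.4597 -0.1504  0.111 ]
(0.57, -0.214, 0.07) [ 0.4597 -0.1503  0.161 ]
turn about tool z -1.0697682134871211 units -0.6810355965562452
```

step_arm:
  moves:
    - [1,0.46,-0.15,0.111,0]
    - [1,0.46,-0.15,0.111,0]
    - [1,0.46,-0.15,0.111,0]
    - [1,0.46,-0.15,0.111,0]
    - [1,0.46,-0.15,0.111,0]
    - [1,0.46,-0.15,0.111,0]
    - [1,0.46,-0.15,0.111,0]
    - [1,0.46,-0.15,0.111,0]
  force: 40

```text
t: 1.2
tool_pos: [0.572, -0.2131, 0.1196]
tcp_rot: [3.092, 0.557, -0.0]
force: [1.2, -0.8, 0.2]
grip_width: 0.0
grasp_force: 0.0
```

step_arm:
  moves:
    - [1,0,0,0,0]
    - [1,0,0,0,0]
    - [1,0,0,0,0]
    - [1,0,0,0,0]

```text
t: 1.7
tool_pos: [0.5699, -0.2159, 0.1208]
tcp_rot: [3.092, 0.553, 0.001]
force: [1.2, -0.5, -0.1]
grip_width: 0.0002
grasp_force: 0.0
```

```bash
python3 -c "
from h import *
go((.570,-.214,.06),(.570,-.214,.045))
c=calibration('wrist'); im=camera('wrist'); cv2.imwrite('pics/w1.png',im[:,:,::-1])
for p in((.570,-.214,.052),(.582,-.282,.052),(.505,-.225,.052),(.514,-.2915,.052)): print(proj(c,p).round())"
```

```text
t 1.7 tcp [ 0.5699 -0.2159  0.1208] F [ 1.2 -0.5 -0.1] w 0.0002 x [0.938 0.346 0.   ] y [ 0.346 -0.938  0.   ]
(0.57, -0.214, 0.06) [ 0.0008 -0.0018  0.0608]
(0.57, -0.214, 0.045) [ 0.0008 -0.0018  0.0758]
[318. 209.]
[404. 224.]
[304. 282.]
[380. 297.]
```

View pics/w1.png

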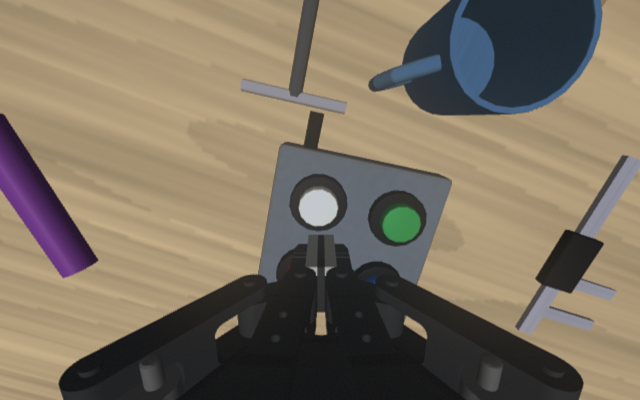

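The wrist view shows white at (318,207) and green at (401,223). Both match the projections of my measured points within 3 px, so I'll press white.

step_arm:
  moves:
    - [1,0.0,-0.001,0.05,0]
    - [1,0.0,-0.001,0.066,0]
    - [1,0.0,-0.001,0.072,0]
    - [1,0.0,-0.001,0.075,0]
    - [1,0.0,-0.001,0.076,0]
    - [1,0.0,-0.001,0.076,0]

```text
t: 2.5
tool_pos: [0.5701, -0.214, 0.046]
tcp_rot: [3.091, 0.556, -0.0]
force: [-5.4, 1.3, 7.7]
grip_width: 0.0002
grasp_force: 3.6
```

step_arm:
  moves:
    - [1,0,0,0.002,0]
    - [1,0,0,0.003,0]
    - [1,0,0,0.003,0]

```text
t: 2.88
tool_pos: [0.5702, -0.2141, 0.0457]
tcp_rot: [3.09, 0.556, 0.001]
force: [-10.8, 3.8, 25.1]
grip_width: 0.0002
grasp_force: 12.9
```

step_arm:
  moves:
    - [1,0,0,-0.03,0]
    - [1,0,0,-0.04,0]
    - [1,0,0,-0.04,0]

```text
t: 3.25
tool_pos: [0.5714, -0.2144, 0.0824]
tcp_rot: [3.09, 0.556, 0.004]
force: [0.8, -0.9, -0.2]
grip_width: -0.0001
grasp_force: 0.0
```

```bash
python3 -c "
from h import *
go((.514,-.2915,.085),(.514,-.2915,.045),(.582,-.282,.085))"
```

```text
t 3.25 tcp [ 0.5714 -0.2144  0.0824] F [ 0.8 -0.9 -0.2] w -0.0001 x [0.937 0.348 0.002] y [ 0.348 -0.937  0.002]
(0.514, -0.2915, 0.085) [-0.0806  0.0523 -0.0026]
(0.514, -0.2915, 0.045) [-0.0807  0.0522  0.0374]
(0.582, -0.282, 0.085) [-0.0136  0.0671 -0.0025]
```

White bottomed out (25 N on the hard stop). Blue is next.

step_arm:
  moves:
    - [1,-0.04,0.026,0,0]
    - [1,-0.08,0.052,0,0]
    - [1,-0.08,0.052,0,0]
    - [1,-0.08,0.052,0.02,0]
    - [1,-0.08,0.052,0.03,0]
    - [1,-0.08,0.052,0.036,0]
    - [1,-0.08,0.052,0.037,0]
    - [1,-0.08,0.052,0.038,0]

```text
t: 4.25
tool_pos: [0.5129, -0.2896, 0.0457]
tcp_rot: [-3.092, -0.557, 0.001]
force: [-8.1, 6.3, 28.0]
grip_width: -0.0003
grasp_force: 13.8
```

step_arm:
  moves:
    - [1,0,0,0.001,0]
    - [1,0,0,0.001,0]

```text
t: 4.5
tool_pos: [0.5129, -0.2896, 0.0456]
tcp_rot: [3.092, 0.557, -0.001]
force: [-11.2, 7.2, 29.0]
grip_width: 0.0
grasp_force: 14.5
```

step_arm:
  moves:
    - [1,0,0,-0.03,0]
    - [1,0,0,-0.04,0]
    - [1,0.035,0.008,-0.04,0]
    - [1,0.067,0.016,-0.04,0]
    - [1,0.067,0.016,-0.04,0]

```text
t: 5.12
tool_pos: [0.5837, -0.2814, 0.0814]
tcp_rot: [3.091, 0.56, 0.001]
force: [0.0, -0.7, -0.4]
grip_width: 0.0
grasp_force: 0.0
```

step_arm:
  moves:
    - [1,0,0,0.02,0]
    - [1,0,0,0.03,0]
    - [1,0,0,0.036,0]
    - [1,0,0,0.039,0]
    - [1,0,0,0.04,0]
    - [1,0,0,0.04,0]

```text
t: 5.88
tool_pos: [0.5804, -0.2814, 0.0457]
tcp_rot: [-3.091, -0.556, 0.002]
force: [-9.9, 6.0, 25.3]
grip_width: 0.0001
grasp_force: 12.3
```

step_arm:
  moves:
    - [1,0,0,-0.06,0]
    - [1,0,0,-0.12,0]
    - [1,0,0,-0.16,0]

```text
t: 6.25
tool_pos: [0.5824, -0.2828, 0.2059]
tcp_rot: [3.089, 0.555, 0.005]
force: [0.2, -0.3, 0.2]
grip_width: 0.0004
grasp_force: 0.0
```

```bash
python3 -c "
from h import *
go((.5505,.171,.2),yaw=np.arctan2(-.1447,.9895)); print(readout.sense()['joint_pos'].round(2))"
```

```text
t 6.25 tcp [ 0.5824 -0.2828  0.2059] F [ 0.2 -0.3  0.2] w 0.0004 x [0.937 0.348 0.002] y [ 0.348 -0.937  0.003]
(0.5505, 0.171, 0.2) [ 0.128  -0.4366  0.0048]
turn about tool z -1.0701073163231092 units -0.6812514761265012
[-0.57  0.52  0.04  1.09 -0.    2.22]
```

step_arm:
  moves:
    - [-0.06,0.128,-0.437,0,-0.68]
    - [-0.06,0.128,-0.437,0,-0.68]
    - [-0.06,0.128,-0.437,0,-0.68]
    - [-0.06,0.128,-0.437,0,-0.68]
    - [-0.06,0.128,-0.437,0,-0.68]
    - [-0.06,0.128,-0.437,0,-0.68]
    - [-0.06,0.128,-0.437,0,-0.68]
    - [-0.06,0.128,-0.437,0,-0.68]

```text
t: 7.25
tool_pos: [0.5487, 0.1753, 0.2025]
tcp_rot: [-2.374, -2.057, -0.001]
force: [0.2, -0.4, 0.5]
grip_width: 0.0447
grasp_force: 0.0
```

step_arm:
  moves:
    - [-0.06,0,0,0,0]
    - [-0.06,0,0,0,0]
    - [-0.06,0,0,0,0]

```text
t: 7.62
tool_pos: [0.5498, 0.1704, 0.2023]
tcp_rot: [2.381, 2.049, -0.0]
force: [-0.0, -0.3, -0.7]
grip_width: 0.0457
grasp_force: 0.0
```

```bash
python3 -c "
from h import *
go((.5505,.171,.14),(.5505,.171,.083),yaw=np.arctan2(-.1447,.9895))
c=calibration('wrist'); im=camera('wrist'); cv2.imwrite('pics/w2.png',im[:,:,::-1])
for p in((.5659,.2764,.1),(.5453,.1355,.1),(.5505,.171,.1),(.5556,.206,.1)): print(proj(c,p).round())"
```

```text
t 7.62 tcp [0.5498 0.1704 0.2023] F [-0.  -0.3 -0.7] w 0.0457 x [ 0.149  0.989 -0.   ] y [ 0.989 -0.149 -0.   ]
(0.5505, 0.171, 0.14) [0.0007 0.0006 0.0623]
(0.5505, 0.171, 0.083) [0.0007 0.0006 0.1193]
turn about tool z -0.004250239600287475 units -0.0027057865668426925
[321.  68.]
[322. 235.]
[322. 198.]
[321. 158.]
```

View pics/w2.png

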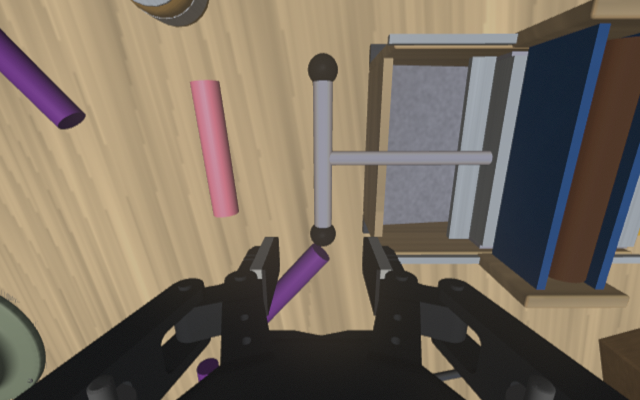

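The balls are at (322,68) and (322,234), as projected. The bar is centred between the fingers and the rod is at row 158, clear of the grasp point at row 198. I'll descend and grip.

step_arm:
  moves:
    - [-0.06,0,0,0.05,0]
    - [-0.06,0,0,0.09,0]
    - [-0.06,0,0,0.11,0]
    - [-0.06,0,0,0.119,0]
    - [-0.06,0,0,0.119,0]
    - [-0.06,0,0,0.119,0]

```text
t: 8.43
tool_pos: [0.5504, 0.1721, 0.0844]
tcp_rot: [2.378, 2.051, 0.002]
force: [0.1, 0.3, -0.1]
grip_width: 0.0453
grasp_force: 0.0
```

step_arm:
  moves:
    - [1,0,0,0,0]
    - [1,0,0,0,0]
    - [1,0,0,0,0]
    - [1,0,0,0,0]
    - [1,0,0,0,0]
  force: 60

```text
t: 9.05
tool_pos: [0.551, 0.1722, 0.0844]
tcp_rot: [2.377, 2.051, 0.004]
force: [4.5, -0.6, 4.5]
grip_width: 0.0137
grasp_force: 59.0
```

step_arm:
  moves:
    - [1,0,-0.005,0,0]
    - [1,0,-0.012,0,0]
    - [1,0,-0.02,0,0]
    - [1,0,-0.028,0,0]
    - [1,0,-0.036,0,0]
    - [1,0,-0.044,0,0]
    - [1,0,-0.05,0,0]
    - [1,0,-0.05,0,0]

```text
t: 10.05
tool_pos: [0.502, 0.1794, 0.0843]
tcp_rot: [2.376, 2.05, 0.005]
force: [5.9, -1.8, 4.2]
grip_width: 0.0141
grasp_force: 58.9
```

```bash
python3 -c "
from h import *
go((.551-.078*.9895,.1722+.078*.1447,.0844))
s=calibration('scene'); im=camera('scene')[120:300,280:500]; cv2.imwrite('pics/s2.png',cv2.resize(im,None,fx=3.3,fy=3.3,interpolation=cv2.INTER_CUBIC)[:,:,::-1])"
```

```text
t 10.05 tcp [0.502  0.1794 0.0843] F [ 5.9 -1.8  4.2] w 0.0141 x [0.147 0.989 0.   ] y [ 0.989 -0.147  0.005]
(0.47381900000000005, 0.1834866, 0.0844) [-0.0001 -0.0285 -0.0002]
```

View pics/s2.png

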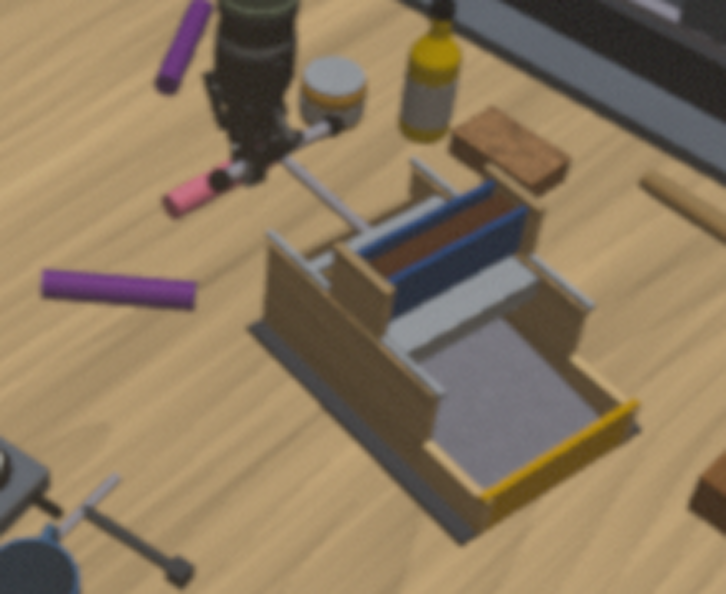

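The view shows the bar following the gripper, at about (255,165) in the crop, with the slide out about 50 mm. The force of around 6–7 N fits the spring. I'll pull the rest of the way to the stop.

step_arm:
  moves:
    - [1,0,-0.006,0,0]
    - [1,0,-0.012,0,0]
    - [1,0,-0.018,0,0]
    - [1,0,-0.023,0,0]
    - [1,0,-0.026,0,0]
    - [1,0,-0.028,0,0]
    - [1,0,-0.029,0,0]
    - [1,0,-0.03,0,0]

```text
t: 11.1
tool_pos: [0.4746, 0.1835, 0.0845]
tcp_rot: [2.375, 2.047, 0.009]
force: [12.2, -3.0, -2.1]
grip_width: 0.0137
grasp_force: 58.6
```

step_arm:
  moves:
    - [1,0,-0.001,0,0]
    - [1,0,-0.001,0,0]
    - [1,0,-0.001,0,0]
    - [1,0,-0.001,0,0]

```text
t: 11.6
tool_pos: [0.4746, 0.1835, 0.0845]
tcp_rot: [2.374, 2.046, 0.01]
force: [12.7, -3.3, -3.3]
grip_width: 0.0142
grasp_force: 58.6
```

```bash
python3 -c "
from h import *
go()
im=camera('scene')[120:300,280:500]; cv2.imwrite('pics/s3.png',cv2.resize(im,None,fx=3.3,fy=3.3,interpolation=cv2.INTER_CUBIC)[:,:,::-1])"
```

```text
t 11.6 tcp [0.4746 0.1835 0.0845] F [12.7 -3.3 -3.3] w 0.0142 x [0.147 0.989 0.   ] y [ 0.989 -0.147  0.01 ]
```

View pics/s3.png

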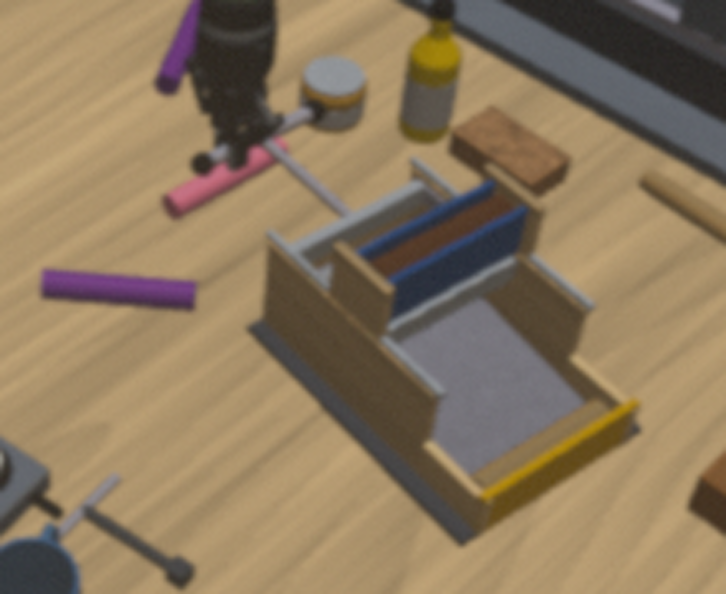

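The pale blank now lies in the tray against the yellow lip, at about (545,440) in the crop. A little more pull will confirm the stop.

step_arm:
  moves:
    - [1,0,-0.002,0,0]
    - [1,0,-0.003,0,0]
    - [1,0,-0.003,0,0]

```text
t: 12.02
tool_pos: [0.4746, 0.1835, 0.0845]
tcp_rot: [2.371, 2.043, 0.015]
force: [20.7, -4.5, -10.8]
grip_width: 0.014
grasp_force: 58.6
```

step_arm:
  moves:
    - [1,0,0.005,0,0]
    - [1,0,0.011,0,0]
    - [1,0,0.018,0,0]
    - [1,0,0.025,0,0]
    - [1,0,0.032,0,0]
    - [1,0,0.039,0,0]
    - [1,0,0.046,0,0]
    - [1,0,0.052,0,0]

```text
t: 13.02
tool_pos: [0.5202, 0.1767, 0.0844]
tcp_rot: [2.377, 2.05, 0.005]
force: [4.3, -1.7, 4.9]
grip_width: 0.014
grasp_force: 60.4
```

step_arm:
  moves:
    - [1,0,0.007,0,0]
    - [1,0,0.014,0,0]
    - [1,0,0.02,0,0]
    - [1,0,0.025,0,0]
    - [1,0,0.029,0,0]
    - [1,0,0.032,0,0]
    - [1,0,0.032,0,0]
    - [1,0,0.032,0,0]

```text
t: 14.02
tool_pos: [0.5508, 0.1722, 0.0844]
tcp_rot: [2.377, 2.051, 0.004]
force: [3.2, -0.6, 5.7]
grip_width: 0.014
grasp_force: 60.6
```

step_arm:
  moves:
    - [1,0,0.001,0,0]
    - [1,0,0.001,0,0]
    - [1,0,0.001,0,0]

```text
t: 14.4
tool_pos: [0.5516, 0.1721, 0.0843]
tcp_rot: [2.377, 2.051, 0.003]
force: [3.1, -1.8, 6.7]
grip_width: 0.0138
grasp_force: 60.6
```

step_arm:
  moves:
    - [0.4,0,0.001,0,0]
    - [0.2,0,0.001,0,0]
    - [0,0,0,0,0]
    - [-0.06,0,0,0,0]
    - [-0.06,0,0,0,0]
    - [-0.06,0,0,0,0]

```text
t: 15.15
tool_pos: [0.5504, 0.172, 0.0833]
tcp_rot: [-2.378, -2.052, 0.0]
force: [1.1, -0.2, 0.6]
grip_width: 0.0452
grasp_force: 0.0
```

step_arm:
  moves:
    - [-0.06,0,0,-0.01,0]
    - [-0.06,0,0,-0.03,0]
    - [-0.06,0,0,-0.07,0]
    - [-0.06,0,0,-0.12,0]
    - [-0.06,0,-0.06,-0.15,0]
    - [-0.06,0,-0.12,-0.15,0]
    - [-0.06,0,-0.16,-0.15,0]
    - [-0.06,0,-0.16,-0.15,0]

```text
t: 16.15
tool_pos: [0.3895, 0.1957, 0.2343]
tcp_rot: [-2.376, -2.055, -0.0]
force: [0.4, 0.3, 1.0]
grip_width: 0.0454
grasp_force: 0.0
```

```bash
python3 -c "
from h import *
go()
a=camera('scene')[120:300,280:500]; b=camera('top')[80:260,210:430]
cv2.imwrite('pics/f.png',cv2.resize(np.hstack([a,b]),None,fx=1.8,fy=1.8,interpolation=cv2.INTER_CUBIC)[:,:,::-1])"
```

```text
t 16.15 tcp [0.3895 0.1957 0.2343] F [0.4 0.3 1. ] w 0.0454 x [0.144 0.99  0.   ] y [ 0.99  -0.144  0.   ]
```

View pics/f.png

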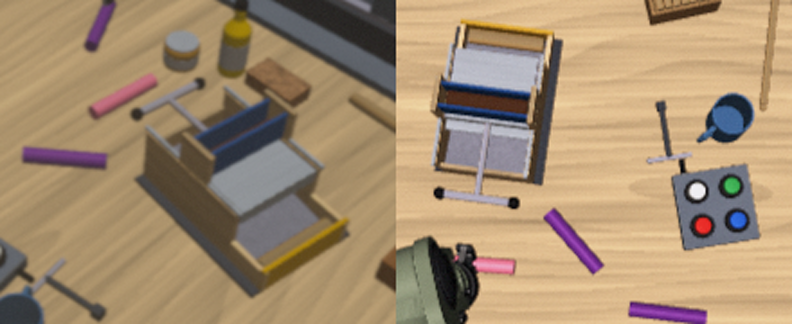

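The final view shows the pale blank in the tray at (508,38) in the top half, and the dark blank sunk lower in the hopper. The bar is back near home, the keys are up and the bystanders haven't moved. I'll check the bar against its starting position, then hand in.

```bash
python3 - <<'E'
from h import *
im=camera("top"); c=calibration("top"); V=cv2.cvtColor(im,cv2.COLOR_RGB2HSV)[...,2]
d=(V<50).astype(np.uint8); w=np.zeros_like(d)
for g in((234,187),(276,193)): cv2.circle(w,g,9,1,-1)
n,l,st,ce=cv2.connectedComponentsWithStats(d&w)
P=[onz(c,ce[i],.1) for i in range(1,n) if st[i,4]>8]; print(P)
P=sorted(P,key=lambda p:-p[1])
if len(P)==2 and max(abs(P[0][0]-.5659),abs(P[1][0]-.5453))<.003: print(env.hand_in())
E
```

```text
[array([0.56594597, 0.27644407, 0.1       ]), array([0.5452949, 0.1355087, 0.1      ])]
the job is handed in; nothing more can be done
None
```

The job is handed in, with no verdict shown: I pressed white, blue and green to their stops in that order, pulled the slide once to its stop and eased it home, and the final pictures show the pale blank in the tray, the slide home and the other things unmoved.

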